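Wind the bench clamp shut on a leg blank

ROBOT

A 6-joint arm with a two-finger parallel gripper is mounted at the origin on the work surface. World frame = base frame: x ahead of the robot, y to its left, z up, the work surface at z = 0. Lengths are in m, angles in rad, forces in N, time in s.
With the tool pointing down it reaches from about 0.25 to 0.8 m from the base axis. Payload 8.5 kg.
Tool frame: the origin (TCP) lies on the centre line of the jaws, within the pads' length; the fingertips stand 14 mm ahead of it and the grasp point (between the pads) lies 5 mm behind it; z points along the fingers, y is the direction in which the jaws open and shut (so a half turn about z gives the same grasp; the last joint's range is limited). The gripper opens to 85 mm and grips with 20 to 120 N. Pads are 22 mm wide; open, the fingers measure 114 mm over their backs; the gripper's body (76 mm by 85 mm) begins 54 mm behind the grasp point. The pads swing forward as they close: fully open they stand 13 mm farther back than shut.
Start: joints at [1.199, 0.238, -0.013, 1.319, 0, 1.571], TCP at [0.191, 0.489, 0.245] pointing down, gripper open.
Joint ranges: [-2.66, 2.66], [-1.03, 1.9], [-1.14, 1.46], [-1.82, 2.27], [-1.45, 1.34], [-3.14, 3.14]. Speed limits (rad/s): [2.22, 2.22, 2.79, 3.14, 3.14, 3.14].

INTERFACE

Orientations are given as a unit quaternion [x, y, z, w].
In Python, from plant import robot, eyes gives the robot as it stands.
- The arm moves only by the tool apply_moves, never from a script. Its argument "moves" is text: rows parted by semicolons, each of 6 numbers parted by spaces: the shift along the tool's x, y, z in m, then the turn, a rotation vector about the tool's x, y, z in degrees. A call has 1 to 8 rows; each row shifts and turns the commanded pose from where the row before left it, along the tool's axes as they then stand; what a row does not reach is not made up. A row lasts 1/10 s, in which the tool goes at most 50 mm and 8.59 degrees, less where a joint would pass 70% of its speed; a pose out of reach is approached as far as the arm can. A call is refused whole if a number of a shift passes 0.05 or a number of a turn 8.59, either way. A call with a gripper value outside its range is refused whole. "fingers" is the closure in counts, from 0 (fully open) to 255 (shut), set as the call begins (left out, the last holds). The fingers move at their own pace and stop on an object; "force" is the grip in N (left out, the last holds). Time passes only in rows, so rows that do not move let the fingers close. It gives the time, the measured TCP pose, the force and the opening at its end, in the units of the state.
- robot.sense(): the state, without advancing time (a new reading comes with each control period).
- eyes.read_camera(name): name is "scene" or "top" or "wrist"; returns the picture (384x512x3 uint8, blue, green, red); there is no depth.
- eyes.camera_params(name): a dict with "fx", "fy", "cx", "cy" (pixels), "k1" (the pictures are not rectified: a ray, as slopes to the right and down, at radius r is drawn at 1 + k1 r^2 times it, then the intrinsics apply), "xyz" and "rotation" of the camera in the world; the wrist camera has in their place "T_tool_cam" (4x4, takes a point from camera to tool coordinates, whose origin is the TCP and whose axes are the flange's). Camera axes: x right, y down, z forward; pixel columns grow to the right and rows downward; lengths in m; the calibration is good to about 2 mm. A picture is of the moment at which its call begins: read the wrist's pose just before it. camera_params takes no time and is no camera call.
- robot.finish_job(): hands the job in, once; it reports no verdict.
The state is a dict: "clock": time; "q": joint angles; "joint_vel": joint speeds; "joint_efforts": joint torques, N m; "ee_pos": TCP position; "tcp_rot": TCP orientation; "wrist_force": force on the tool from outside, world axes, zero at the start; "wrist_torque": the same for the moment, N m; "gripper_width": finger opening in m.
Only numpy, scipy, OpenCV 4.12 (cv2) and the standard library are available. Lean on these libraries where they do the work, as an engineer would, in place of code of your own. Each camera call takes 0.05 s, during which the arm holds its last target. There are 200 camera calls.

TASK

The wooden leg blank lies between the open jaws of the bench clamp. Take the larger crank (the one with the square hub), fit it right down over the upright square shaft end on the clamp's gearbox, then wind it clockwise by its handle through as many turns as it takes until the sliding jaw closes on the leg blank. Leave the crank sitting on the shaft.

Things in the scene. Friction and masses are not known exactly. Their poses are not given: they have to be found in the camera images.
- hub (a point): Centre of the big crank's hub: steel block 46 x 46 mm, 40 tall, upright on the table; underneath a square socket 25 mm wide, 31 deep, 3 mm chamfer. z up; x points along the arm (22 wide, 12 thick, flush with hub's top, to 99 mm) to the handle; grip the +y and -y sides. 0.4 kg, balances 10 mm along x. The smaller crank (round hub, 32 mm across) does not fit.
- handle (a point): Middle of the crank's upright handle: black cylinder 24 mm across, 45 tall, standing on the arm 85 mm from the hub's centre; revolves freely on its pin. This point is 23 mm above the arm's top, 63 mm above the hub's underside. Axes as the hub's.
- shaft_top (a point): Tip of the clamp's upright bright metal shaft: 20 mm square, 20 tall, then a round nose 9 mm tall, tapering to 8 mm. x, y square to the flats; turns with the shaft. 29 mm below this tip is the collar, 48 mm across, that the hub rests on (hub centre then 9 mm below the tip); the rest of the clamp is lower. Socket play 2 mm and 15 degrees, any quarter turn. Turns stiffly (0.12 N m), stays put.
- jaw (a joint): Sliding jaw's travel, m: 0 = touching the leg blank (a hard stop), negative = open (-0.03: 30 mm gap); starts 20 to 35 mm open, closes 16 mm per clockwise turn of the shaft seen from above. The jaw is a green block 160 mm long sliding from the gearbox to the blank, a wooden bar 45 x 45 x 280 mm lying against the fixed far jaw.
Not all that is in view belongs to the job. What is shaped like the part that bears hub but orange is not meant.

How it is judged:
By the outcome, as a careful person would: the job done as asked, in the order asked, and still so for the second after the job is handed in, with the robot touching nothing.
It also fails if it takes over 72 s, if anything falls off the work surface, if the arm or the gripper's body presses on something with over 40 N, if the wrist force passes 120 N, or if a joint passes its speed limit or range.

## Working session

There is one attempt and no reset: what is moved stays moved. The work goes in short steps, Python scripts to look and compute and a tool call to move; the robot and the scene stay as the last step left them, time stands still between calls to the robot, and variables do not carry over. Pictures are saved under pics/ and viewed, about 8 in all and at most 12, crops included, and the job is handed in when it is done.

Besides the shell and the picture viewer there is one more tool, called as name(argument=value, ...) on one line, values as JSON. apply_moves: Moves the arm, as the interface text tells. Its arguments: {"type":"object","properties":{"moves":{"type":"string"},"fingers":{"type":"number"},"force":{"type":"number"}},"required":["moves"]}

```bash
ls; mkdir -p pics; python3 - <<'E'
from plant import robot, eyes
import cv2,numpy as np
print(robot.sense())
for n in ["scene","top","wrist"]:
    print(n,eyes.camera_params(n)); 
a=eyes.read_camera("scene");b=eyes.read_camera("top")
cv2.imwrite("pics/scene0.png",a);cv2.imwrite("pics/top0.png",b)
E
```

```text
pics
{'clock': 0.0, 'q': array([ 1.19901215e+00,  2.38770338e-01, -1.42384337e-02,  1.31921823e+00,
       -4.41686530e-06,  1.57078553e+00]), 'joint_vel': array([ 0.00108252,  0.00122902,  0.00046436,  0.00028953, -0.00020635,
       -0.00052815]), 'joint_efforts': array([-2.28528203e-03, -5.38782728e+01,  3.46434796e+01,  1.87460147e-02,
       -5.60646083e-05, -1.97028305e-05]), 'ee_pos': array([0.19057839, 0.48876277, 0.24468926]), 'tcp_rot': array([ 1.84817974e-01,  9.82772509e-01, -7.03421337e-04, -1.30044537e-04]), 'wrist_force': array([-0.36011806, -0.57534427, -0.15113597]), 'wrist_torque': array([ 0.02351634, -0.02818155, -0.00152389]), 'gripper_width': 0.08525642750257048}
scene {'fx': 359.30333143476713, 'fy': 359.30333143476713, 'cx': 252.08180486627265, 'cy': 190.8764740440982, 'k1': -0.00937911684140399, 'xyz': array([1.01569761, 0.05145674, 0.48219566]), 'rotation': array([ 0.58202031,  0.66968841, -0.34873849, -0.30191265])}
top {'fx': 363.25768294690727, 'fy': 363.25768294690727, 'cx': 259.27041884154926, 'cy': 189.0750888754905, 'k1': -0.02350615311737582, 'xyz': array([ 0.41112357, -0.00994257,  0.73801179]), 'rotation': array([ 0.7091901 , -0.70130428,  0.05678031, -0.04469573])}
wrist {'fx': 284.7979360201036, 'fy': 284.7979360201036, 'cx': 257.77676858368284, 'cy': 190.10845537747068, 'k1': 0.010117224374982014, 'T_tool_cam': array([[-6.26900801e-04, -9.51776776e-01, -3.06790767e-01,
         7.94855595e-02],
       [ 9.99999738e-01, -4.85289075e-04, -5.37870701e-04,
        -6.81720502e-04],
       [ 3.63050634e-04, -3.06791024e-01,  9.51776831e-01,
        -1.29608367e-01],
       [ 0.00000000e+00,  0.00000000e+00,  0.00000000e+00,
         1.00000000e+00]])}
```

View pics/top0.png

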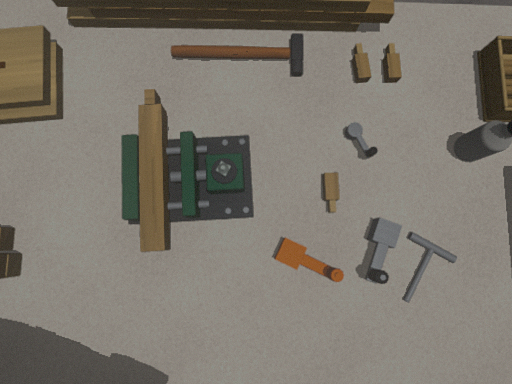

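View pics/scene0.png

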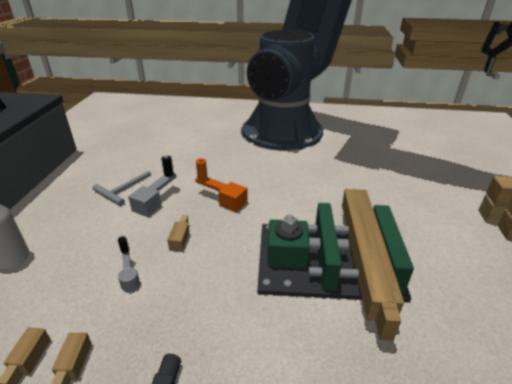

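Candidates for the big crank: the grey square-hub crank, hub at top(385,232) and handle at (378,277); the orange look-alike at top(290,253), a decoy; the small round-hub crank at top(355,131); and the T-bar at top(432,248). I choose the grey square-hub one. The shaft is at top(223,169), scene(289,222). Next is one close crop to check the choice.

```bash
cat > h.py <<'E'
from plant import robot, eyes
import cv2,numpy as np
from scipy.spatial.transform import Rotation as R
def cam(n,s=None):
    p=eyes.camera_params(n)
    if n=="wrist":
        T=p["T_tool_cam"];Rt=R.from_quat(s["tcp_rot"]).as_matrix()
        return p,Rt@T[:3,3]+s["ee_pos"],Rt@T[:3,:3]
    return p,np.array(p["xyz"]),R.from_quat(p["rotation"]).as_matrix()
def K(p): return np.array([[p["fx"],0,p["cx"]],[0,p["fy"],p["cy"]],[0,0,1]]),np.array([p["k1"],0,0,0.])
def ray(c,uv):
    p,o,Rm=c;k,d=K(p)
    x=cv2.undistortPoints(np.array([[uv]],float),k,d)[0,0]
    v=Rm@np.array([*x,1]);return o,v/np.linalg.norm(v)
def plane(c,uv,z):
    o,v=ray(c,uv);return o+v*(z-o[2])/v[2]
def two(c1,u1,c2,u2):
    o1,v1=ray(c1,u1);o2,v2=ray(c2,u2)
    t=np.linalg.lstsq(np.stack([v1,-v2],1),o2-o1,rcond=None)[0]
    a,b=o1+t[0]*v1,o2+t[1]*v2;return (a+b)/2,np.linalg.norm(a-b)
def proj(c,P):
    p,o,Rm=c;k,d=K(p);q=Rm.T@(np.array(P)-o)
    return cv2.projectPoints(q.reshape(1,1,3),np.zeros(3),np.zeros(3),k,d)[0].ravel()
E
python3 - <<'E'
from h import *
a=cv2.imread("pics/top0.png");b=cv2.imread("pics/scene0.png")
f=lambda im,x,y,w,h,s:cv2.resize(im[y:y+h,x:x+w],None,fx=s,fy=s,interpolation=cv2.INTER_CUBIC)
A=f(a,345,205,80,90,5);B=f(a,185,130,80,90,5)
C=np.hstack([A,B]);cv2.imwrite("pics/crop0.png",C)
t=cam("top");s=cam("scene")
print("hub",plane(t,(386,230),.04),"handle top",plane(t,(378,277),.085), "small",plane(t,(355,131),.02))
print("shaft",two(t,(223,168.5),s,(289.5,218)))
print("hub c scene",two(t,(386,231),s,(146,196)))
print("jaw/blank",plane(t,(196,175),.08),plane(t,(167,175),.05))
E
```

```text
hub [ 0.43545571 -0.26663124  0.04      ] handle top [ 0.35084884 -0.23262975  0.085     ] small [ 0.6383475  -0.21770063  0.02      ]
shaft (array([0.54066524, 0.04632435, 0.09543098]), np.float64(0.0023280280920252036))
hub c scene (array([ 0.43278664, -0.26457675,  0.03412163]), np.float64(0.007978216010958966))
jaw/blank [0.53102828 0.09571521 0.08      ] [0.53578413 0.15610905 0.05      ]
```

View pics/crop0.png

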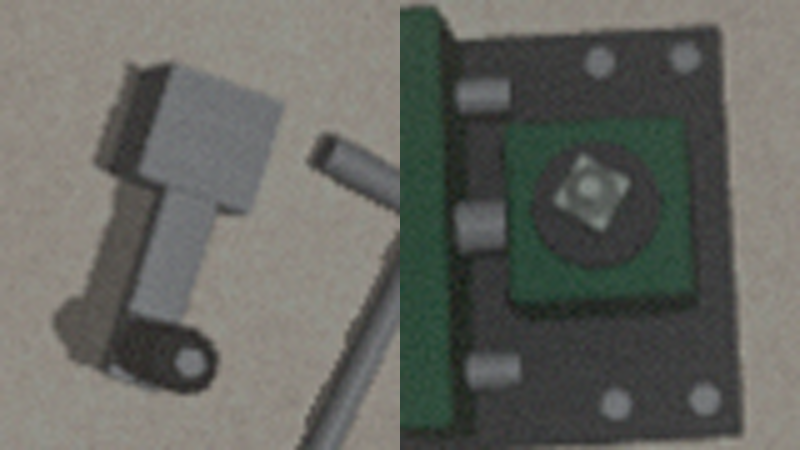

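The crop confirms the choice. The left half shows the grey crank with its square hub, top face centred at about top(387,232), and an upright black handle whose top is at about (383,277). The T-bar's end lies close to the hub's +y side. The right half shows the bright square shaft on its dark collar, nose at about top(223.4,167.6), turned about 30°. I'll go over the shaft first for a close look, as it's on the way to the crank.

apply_moves(moves="-0.03 -0.018 0 0 0 0;-0.03 -0.018 0 0 0 0;-0.03 -0.018 0 0 0 0;-0.03 -0.018 0 0 0 0;-0.03 -0.018 0 0 0 0;-0.03 -0.018 0 0 0 0;-0.03 -0.018 0 0 0 0;-0.03 -0.018 0 0 0 0", fingers=75)

```text
clock: 0.9
ee_pos: [0.3625, 0.2664, 0.2451]
tcp_rot: [0.185, 0.983, -0.0, -0.0]
wrist_force: [0.6, -0.1, -0.4]
gripper_width: 0.0605
```

apply_moves(moves="-0.03 -0.018 0 0 0 0;-0.03 -0.018 0 0 0 0;-0.03 -0.018 0 0 0 0;-0.03 -0.018 0 0 0 0;-0.03 -0.018 0 0 0 0;-0.03 -0.018 0 0 0 0;-0.03 -0.018 0 0 0 0;-0.03 -0.018 0 0 0 0")

```text
clock: 1.7
ee_pos: [0.5338, 0.045, 0.245]
tcp_rot: [0.185, 0.983, -0.0, -0.0]
wrist_force: [0.3, 1.3, 0.0]
gripper_width: 0.06
```

apply_moves(moves="0 0 0 0 0 0;0 0 0 0 0 0")

```text
clock: 1.9
ee_pos: [0.5332, 0.0458, 0.2447]
tcp_rot: [0.186, 0.983, -0.0, -0.001]
wrist_force: [-0.3, -1.2, 0.6]
gripper_width: 0.0603
```

```bash
python3 - <<'E'
from h import *
import json
s=robot.sense();a=eyes.read_camera("wrist");cv2.imwrite("pics/w1.png",a)
json.dump({k:s[k].tolist() for k in("ee_pos","tcp_rot")},open("s1.json","w"))
print(s["q"],s["ee_pos"],s["tcp_rot"],s["gripper_width"])
w=cam("wrist",s);t=cam("top")
print("proj shaft in wrist",proj(w,[.5407,.0463,.0954]))
f=lambda x,y,z,x0=345,y0=205:plane(t,(x0+x/5,y0+y/5),z)
c=[f(*p,.04) for p in((178,62),(283,100),(243,212),(139,172))]
print("hub c",np.mean(c,0)," sides",np.linalg.norm(np.diff(c,axis=0),axis=1))
for i in range(4): d=c[(i+1)%4]-c[i];print(np.degrees(np.arctan2(d[1],d[0])))
h=f(190,362,.085);d=h-np.mean(c,0);print("handle",h,d,np.degrees(np.arctan2(d[1],d[0])))
g=lambda x,y,z:f(x-400,y,z,185,130)
c=[g(*p,.0865) for p in((585,155),(630,182),(605,230),(553,200))]
print("shaft c",np.mean(c,0),[np.degrees(np.arctan2(*(c[(i+1)%4]-c[i])[1::-1])) for i in range(4)],"nose",g(592,188,.0954))
print("tbar end z.01",f(318,155,.01))
E
```

```text
[8.56060763e-02 2.56940369e-01 1.04243012e-02 1.32572126e+00
 9.77351482e-05 4.59148711e-01] [0.53319828 0.04578556 0.24467049] [ 1.85687322e-01  9.82608618e-01 -1.46764855e-04 -7.07086523e-04] 0.06032394778452357
proj shaft in wrist [261.81065253 186.94361997]
hub c [ 0.43116118 -0.26874576  0.04      ]  sides [0.04303006 0.04638187 0.04250796]
-109.41920458955883
157.89242075582214
69.47903087219566
-21.489813824913057
handle [ 0.35019455 -0.24156692  0.085     ] [-0.08096663  0.02717884  0.045     ] 161.44415373884954
shaft c [0.54284492 0.04474637 0.0865    ] [np.float64(-120.59641080762945), np.float64(154.08886415317014), np.float64(60.494902596737674), np.float64(-33.58346261311692)] nose [0.54239251 0.04448251 0.0954    ]
tbar end z.01 [ 0.4248784  -0.32323693  0.01      ]
```

View pics/w1.png

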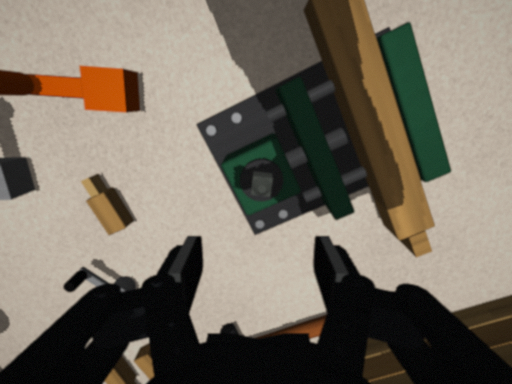

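The wrist view shows the shaft nose near (262,180) on its collar, in the gripper's shadow, with the jaw, blank and decoy crank around it. I'll zoom in on it by computation and view one crop.

```bash
python3 - <<'E'
from h import *
a=cv2.imread("pics/w1.png");C=a[140:225,210:310].astype(float)*2.2
cv2.imwrite("pics/w1c.png",cv2.resize(np.clip(C,0,255).astype(np.uint8),None,fx=7,fy=7,interpolation=cv2.INTER_CUBIC))
E
```

```text
(no output)
```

View pics/w1c.png

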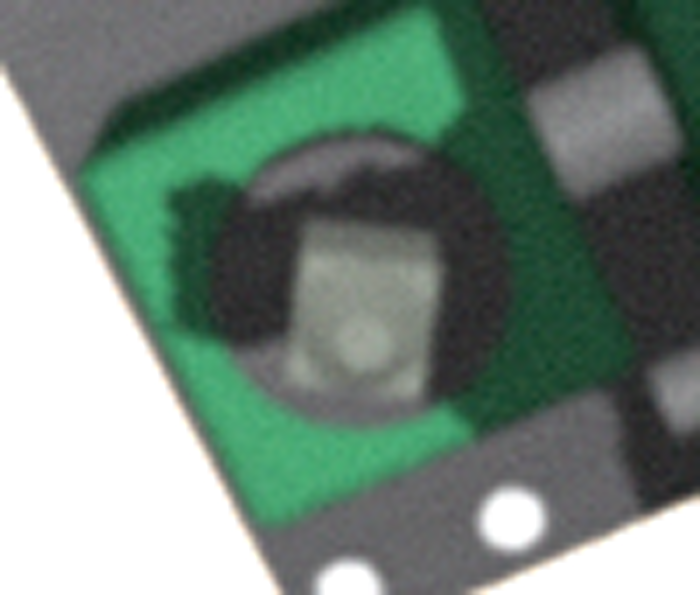

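The crop shows the nose tip at wrist(262.4,189.0) with the square top around it, corners at crop (302,258), (440,264), (425,395) and (290,385). This agrees with the prediction to within 2 px.

```bash
python3 - <<'E'
from h import *
import json
s={k:np.array(v) for k,v in json.load(open("s1.json")).items()}
w=cam("wrist",s);t=cam("top");sc=cam("scene")
px=lambda x,y:(210+x/7-.4,140+y/7-.4)
tp=(185+192/5-.4,130+188/5-.4)
n=px(367,343)
print("w-t",two(w,n,t,tp)); print("w-scene",two(w,n,sc,(289.5,216.5)))
for z in(.092,.0955,.099): print(z,plane(w,n,z),plane(t,tp,z))
c=[plane(w,px(*p),.0865) for p in((302,258),(440,264),(425,395),(290,385))]
print("sq",np.mean(c,0),[np.round(np.degrees(np.arctan2(*(c[(i+1)%4]-c[i])[1::-1])),1) for i in range(4)],[np.linalg.norm(c[(i+1)%4]-c[i]) for i in range(4)])
print("collar",plane(w,px(360,277),.0665))
E
```

```text
w-t (array([0.54382954, 0.04550672, 0.09123861]), np.float64(0.00030955593168162523))
w-scene (array([0.54127168, 0.04678634, 0.09937604]), np.float64(0.0010330776250874992))
0.092 [0.54345689 0.04552001 0.092     ] [0.54381531 0.04551157 0.092     ]
0.0955 [0.54241173 0.045875   0.0955    ] [0.5430964  0.04521113 0.0955    ]
0.099 [0.54136657 0.04622998 0.099     ] [0.5423775  0.04491069 0.099     ]
sq [0.54246178 0.04553393 0.0865    ] [np.float64(66.0), np.float64(-26.9), np.float64(-115.9), np.float64(153.0)] [np.float64(0.020645408614505936), np.float64(0.020798022587490163), np.float64(0.02066116214976113), np.float64(0.020116569630976137)]
collar [0.5403243  0.04589459 0.0665    ]
```

apply_moves(moves="-0.0025 -0.041 0.009 0 0 -0.2;-0.0025 -0.041 0.009 0 0 -0.2;-0.0025 -0.041 0.009 0 0 -0.2;-0.0025 -0.041 0.009 0 0 -0.2;-0.0025 -0.041 0.009 0 0 -0.2;-0.0025 -0.041 0.009 0 0 -0.2;-0.0025 -0.041 0.009 0 0 -0.2;-0.0025 -0.041 0.009 0 0 -0.2")

```text
clock: 2.75
ee_pos: [0.4359, -0.2678, 0.1733]
tcp_rot: [0.17, 0.985, -0.0, 0.0]
wrist_force: [0.7, -0.5, 0.1]
gripper_width: 0.0605
```

apply_moves(moves="0 0 0 0 0 0;0 0 0 0 0 0")

```text
clock: 2.95
ee_pos: [0.4361, -0.2672, 0.1732]
tcp_rot: [0.172, 0.985, 0.0, -0.0]
wrist_force: [-0.4, 0.5, -0.6]
gripper_width: 0.0598
```

```bash
python3 - <<'E'
from h import *
import json
s=robot.sense();a=eyes.read_camera("wrist");cv2.imwrite("pics/w2r.png",a)
cv2.imwrite("pics/w2.png",cv2.resize(a[60:300,120:400],None,fx=2.5,fy=2.5,interpolation=cv2.INTER_CUBIC))
json.dump({k:s[k].tolist() for k in("ee_pos","tcp_rot")},open("s2.json","w"))
print(s["q"],s["ee_pos"],R.from_quat(s["tcp_rot"]).as_matrix()[:,0],s["gripper_width"])
w=cam("wrist",s)
print("hub,handle predicted",proj(w,[.431,-.269,.04]),proj(w,[.35,-.2416,.085]))
E
```

```text
[-5.49888677e-01  2.50918083e-01 -1.85328366e-01  1.13531405e+00
  2.79866949e-04 -2.05116115e-01] [ 0.43609642 -0.26721008  0.17322344] [-9.41152137e-01  3.37982512e-01  6.91147052e-04] 0.05984152980961553
hub,handle predicted [254.99783837 180.87292538] [251.76446367  83.34003525]
```

View pics/w2.png

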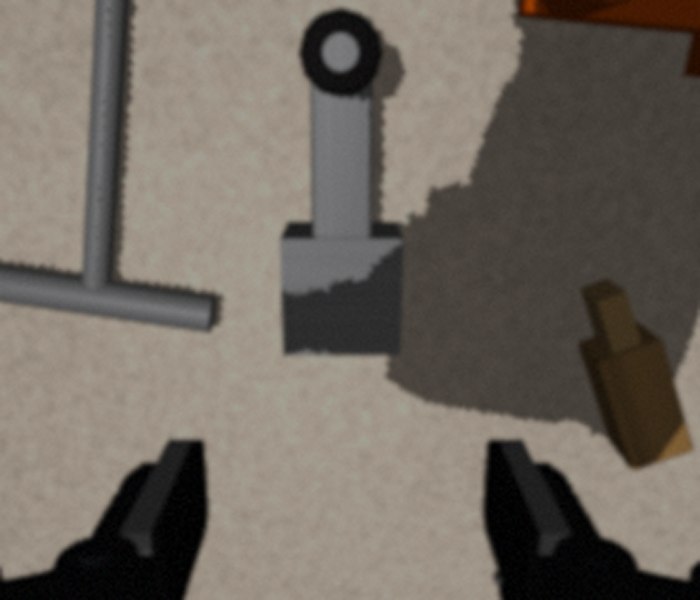

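The view shows the square hub's top face with corners at crop (282,238), (405,238), (402,353) and (285,355), and the handle top at crop (341,51). The crank is aligned with the tool, and the T-bar end at crop (213,310) leaves about 27 mm beside the hub.

```bash
python3 - <<'E'
from h import *
import json
s={k:np.array(v) for k,v in json.load(open("s2.json")).items()}
w=cam("wrist",s);Rt=R.from_quat(s["tcp_rot"]).as_matrix()
px=lambda x,y:(120+x/2.5-.3,60+y/2.5-.3)
c=np.array([plane(w,px(*p),.04) for p in((282,238),(405,238),(402,353),(285,355))])
h=plane(w,px(341,51),.085);d=h-c.mean(0)
print(c.mean(0),h,np.hypot(*d[:2]),np.degrees(np.arctan2(d[1],d[0])),"tool yaw",np.degrees(np.arctan2(Rt[1,0],Rt[0,0])))
print("tool frame: hub",Rt.T@(c.mean(0)-s["ee_pos"]),"corners",((c-s["ee_pos"])@Rt).round(4).tolist(),"handle",Rt.T@(h-s["ee_pos"]))
print("tbar",Rt.T@(plane(w,px(213,310),.01)-s["ee_pos"]))
E
```

```text
[ 0.42964986 -0.26637392  0.04      ] [ 0.34901778 -0.23794198  0.085     ] 0.08549800014536534 160.5766793461671 tool yaw 160.2459897354791
tool frame: hub [ 0.00625773 -0.00144911  0.13322719] corners [[0.0293, -0.0243, 0.1332], [0.0293, 0.0215, 0.1333], [-0.0164, 0.0215, 0.1332], [-0.0172, -0.0245, 0.1332]] handle [ 0.09178538 -0.00192326  0.08828608]
tbar [-0.00762541 -0.05750609  0.16319352]
```

apply_moves(moves="0.003 -0.001 0.03 0 0 0;0.003 -0.001 0.03 0 0 0;0 0 0.03 0 0 0;0 0 0.03 0 0 0;0 0 0.02 0 0 0;0 0 0.01 0 0 0;0 0 0 0 0 0;0 0 0 0 0 0")

```text
clock: 3.8
ee_pos: [0.4311, -0.2672, 0.0243]
tcp_rot: [0.171, 0.985, -0.0, 0.001]
wrist_force: [0.9, 0.7, 0.0]
gripper_width: 0.0602
```

apply_moves(moves="0 0 0 0 0 0;0 0 0 0 0 0;0 0 0 0 0 0;0 0 0 0 0 0;0 0 0 0 0 0", fingers=255, force=70)

```text
clock: 4.3
ee_pos: [0.4313, -0.2677, 0.0249]
tcp_rot: [0.171, 0.985, -0.0, 0.001]
wrist_force: [0.8, 2.6, 5.6]
gripper_width: 0.0448
```

apply_moves(moves="0 0 -0.015 0 0 0;0 0 -0.025 0 0 0;0 0 -0.03 0 0 0;0 0 -0.03 0 0 0;0 0 -0.03 0 0 0;0 0.01 -0.005 0 0 0;0 0.02 0 0 0 0;0 0.03 0 0 0 0")

```text
clock: 5.1
ee_pos: [0.4503, -0.2107, 0.1579]
tcp_rot: [0.172, 0.985, -0.0, 0.0]
wrist_force: [-0.3, 0.1, -4.0]
gripper_width: 0.0451
```

apply_moves(moves="0 0.04 0 0 0 0;0 0.04 0 0 0 0;0 0.04 0 0 0 0;0 0.04 0 0 0 0;0 0.04 0 0 0 0;0 0.04 0 0 0 0;0 0.03 0 0 0 3;0 0 0 0 0 4")

```text
clock: 5.9
ee_pos: [0.5421, 0.0471, 0.1571]
tcp_rot: [0.23, 0.973, 0.0, -0.0]
wrist_force: [-0.2, -0.9, -4.8]
gripper_width: 0.0449
```

apply_moves(moves="0 0 0 0 0 0;0 0 0 0 0 0;0 0 0 0 0 0")

```text
clock: 6.2
ee_pos: [0.5411, 0.0427, 0.158]
tcp_rot: [0.231, 0.973, -0.0, -0.0]
wrist_force: [-0.4, 0.8, -4.1]
gripper_width: 0.0451
```

```bash
python3 - <<'E'
from h import *
s=robot.sense();Rt=R.from_quat(s["tcp_rot"]).as_matrix()
t=eyes.read_camera("top");a=eyes.read_camera("scene")
cv2.imwrite("pics/top3.png",t);cv2.imwrite("pics/scene3.png",a)
f=lambda im,x,y,w,h,k:cv2.resize(im[y:y+h,x:x+w],None,fx=k,fy=k,interpolation=cv2.INTER_CUBIC)
cv2.imwrite("pics/c3.png",np.hstack([f(t,165,115,100,110,4),f(a,240,150,100,110,4)]))
print(s["ee_pos"],np.degrees(np.arctan2(Rt[1,0],Rt[0,0])),s["gripper_width"],s["wrist_force"],s["q"])
d=np.array([.5425,.0456,.0955])-s["ee_pos"]
print("shaft in tool",Rt.T@d, "minus hub offset x .002")
E
```

```text
[0.5410585  0.04272873 0.1579621 ] 153.33542679151347 0.045121711842781916 [-0.37504263  0.8017472  -4.10976202] [ 7.88599652e-02  3.11837857e-01 -1.39549072e-01  1.12009763e+00
 -9.46340634e-05  5.44244476e-01]
shaft in tool [-3.33842990e-05  3.24012228e-03  6.24606790e-02] minus hub offset x .002
```

View pics/c3.png

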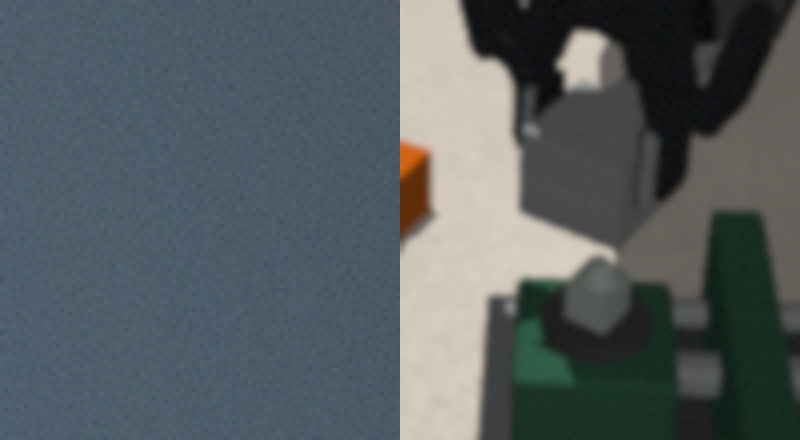

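The left half shows only the arm, which blocks the top camera. The right half shows the held hub above the shaft nose, nose tip at about crop (600,262), roughly in line. Correcting sideways and starting down.

apply_moves(moves="-0.002 0.003 0.005 0 0 0;0 0 0.01 0 0 0;0 0 0.01 0 0 0;0 0 0.01 0 0 0;0 0 0.005 0 0 0;0 0 0 0 0 0")

```text
clock: 6.9
ee_pos: [0.5437, 0.0449, 0.1171]
tcp_rot: [0.231, 0.973, -0.0, -0.001]
wrist_force: [-1.8, 0.8, -5.0]
gripper_width: 0.0446
```

apply_moves(moves="0 0 0.003 0 0 0;0 0 0.003 0 0 0;0 0 0.002 0 0 0;0 0 0 0 0 0")

```text
clock: 7.3
ee_pos: [0.544, 0.0453, 0.1101]
tcp_rot: [0.231, 0.973, 0.0, -0.001]
wrist_force: [-4.1, 3.6, -5.5]
gripper_width: 0.0448
```

```bash
python3 - <<'E'
from h import *
s=robot.sense();Rt=R.from_quat(s["tcp_rot"]).as_matrix()
d=np.array([.5425,.0456,.0955])-s["ee_pos"]
print(s["ee_pos"],"shaft in tool",Rt.T@d,s["wrist_force"],s["wrist_torque"])
E
```

```text
[0.54395975 0.04528317 0.11012344] shaft in tool [ 0.00142668 -0.00037205  0.01462541] [-4.06697302  3.57481302 -5.53497466] [ 0.55542868  0.87284725 -0.06906679]
```

apply_moves(moves="0.0015 0 0 0 0 0;0 0 0.003 0 0 0;0 0 0.002 0 0 0;0 0 0 0 0 0")

```text
clock: 7.7
ee_pos: [0.5436, 0.0454, 0.1051]
tcp_rot: [0.231, 0.973, -0.0, 0.0]
wrist_force: [-0.2, -0.5, -4.4]
gripper_width: 0.0446
```

apply_moves(moves="0 0 0.003 0 0 0;0 0 0.002 0 0 0;0 0 0 0 0 0")

```text
clock: 8.0
ee_pos: [0.5434, 0.0455, 0.1001]
tcp_rot: [0.231, 0.973, -0.0, 0.0]
wrist_force: [-0.5, 0.7, -3.9]
gripper_width: 0.0447
```

apply_moves(moves="0 0 0.003 0 0 0;0 0 0.002 0 0 0;0 0 0 0 0 0")

```text
clock: 8.3
ee_pos: [0.5435, 0.0455, 0.0997]
tcp_rot: [0.231, 0.973, 0.0, 0.002]
wrist_force: [-15.0, -1.1, 43.5]
gripper_width: 0.0448
```

apply_moves(moves="0 0 0.002 0 0 0;0 0 0.001 0 0 0;0 0 0 0 0 0")

```text
clock: 8.6
ee_pos: [0.5436, 0.0455, 0.0997]
tcp_rot: [0.231, 0.973, 0.001, 0.003]
wrist_force: [-25.9, -1.5, 74.2]
gripper_width: 0.0445
```

apply_moves(moves="0 0 0.001 0 0 0;0 0 0.001 0 0 0;0 0 0 0 0 0")

```text
clock: 8.9
ee_pos: [0.5436, 0.0455, 0.0996]
tcp_rot: [0.231, 0.973, 0.001, 0.004]
wrist_force: [-33.1, -2.1, 94.6]
gripper_width: 0.0451
```

It hit a hard stop at TCP z 0.0997. I'll take back the surplus push, then check the seating in the picture.

apply_moves(moves="0 0 -0.005 0 0 0;0 0 -0.0045 0 0 0;0 0 0 0 0 0;0 0 0 0 0 0")

```text
clock: 9.3
ee_pos: [0.5436, 0.0456, 0.0999]
tcp_rot: [0.231, 0.973, 0.0, 0.0]
wrist_force: [-2.6, -0.3, 8.4]
gripper_width: 0.0451
```

```bash
python3 - <<'E'
from h import *
s=robot.sense();Rt=R.from_quat(s["tcp_rot"]).as_matrix()
a=eyes.read_camera("scene")
cv2.imwrite("pics/c4.png",cv2.resize(a[150:270,220:360],None,fx=5,fy=5,interpolation=cv2.INTER_CUBIC))
print(s["ee_pos"],s["wrist_force"])
E
```

```text
[0.5436042  0.04563177 0.09987001] [-2.57000029 -0.33937005  8.38364632]
```

View pics/c4.png

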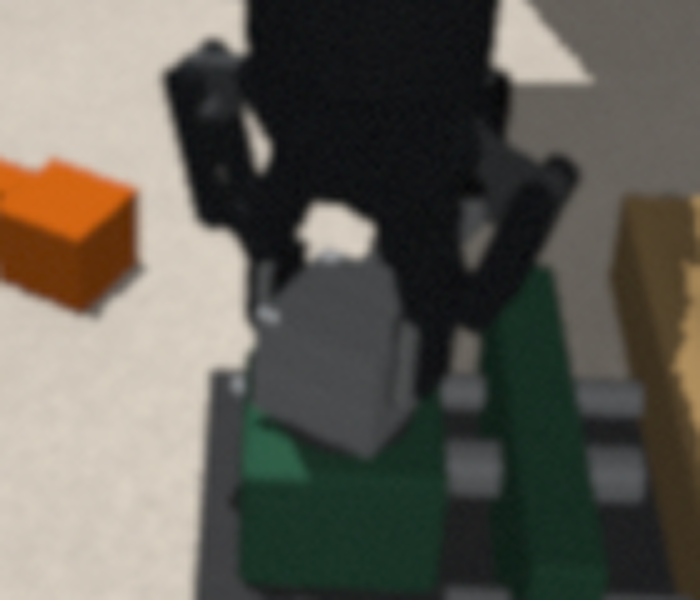

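The hub sits right on the gearbox top, its front corner at crop (372,458), with the collar fully covered, so it is seated. Now I release, rise clear of the handle, and go over it.

apply_moves(moves="0 0 0 0 0 0;0 0 0 0 0 0;0 0 0 0 0 0;0 0 -0.01 0 0 0;0 0 -0.03 0 0 0;0 0 -0.03 0 0 0;0 0 -0.03 0 0 0;0 0 0 0 0 0", fingers=75)

```text
clock: 10.15
ee_pos: [0.5454, 0.0458, 0.2045]
tcp_rot: [0.231, 0.973, 0.001, 0.003]
wrist_force: [0.4, -0.7, 0.3]
gripper_width: 0.0605
```

apply_moves(moves="0.03 0 -0.005 0 0 0;0.03 0 0 0 0 0;0.027 0 0 0 0 0;0 0 0 0 0 0;0 0 0 0 0 0")

```text
clock: 10.65
ee_pos: [0.4657, 0.0849, 0.2052]
tcp_rot: [0.231, 0.973, 0.0, 0.0]
wrist_force: [0.2, 0.6, -0.6]
gripper_width: 0.0602
```

```bash
python3 - <<'E'
from h import *
s=robot.sense();Rt=R.from_quat(s["tcp_rot"]).as_matrix()
a=eyes.read_camera("wrist");b=eyes.read_camera("scene");cv2.imwrite("pics/scene5.png",b)
f=lambda im,x,y,w,h,k:cv2.resize(im[y:y+h,x:x+w],None,fx=k,fy=k,interpolation=cv2.INTER_CUBIC)
cv2.imwrite("pics/c5.png",np.hstack([f(a,130,60,260,300,1.6),f(b,250,180,160,200,2.4)]))
w=cam("wrist",s)
hub=np.array([.5434,.0456,.115])+Rt@[.002,0,0]
hd=hub+Rt@[.085,0,0]+[0,0,.045]
print(s["ee_pos"],s["gripper_width"],"pred px: hub top",proj(w,hub),"handle top",proj(w,hd),s["q"])
E
```

```text
[0.46568786 0.08487246 0.20518698] 0.06017833221298237 pred px: hub top [258.51390903 287.84110615] handle top [258.70067765 222.89196557] [ 1.80414274e-01  1.67479861e-01 -2.09769878e-01  1.19263881e+00
 -2.28005534e-04  6.45608017e-01]
```

View pics/c5.png

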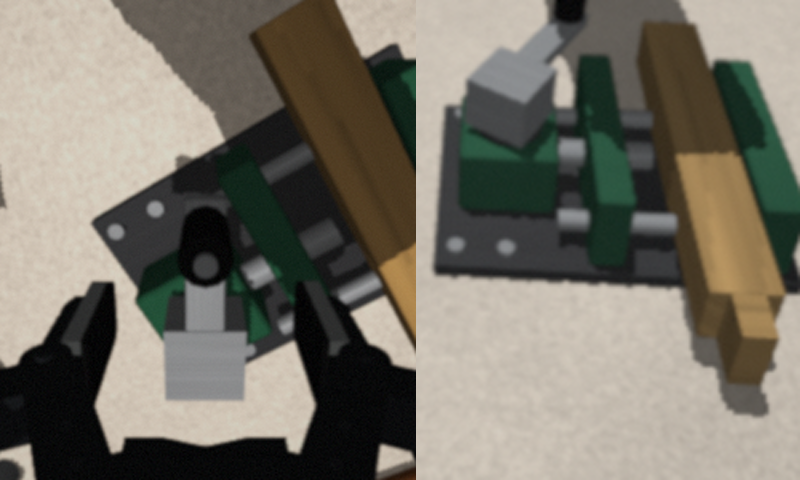

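The left half (wrist) shows the handle top at wrist(258.1,225.6), within 3 px of the prediction, with the crank square on the shaft. The right half (scene) shows the hub seated and the jaw-to-blank gap along the front rod, about x 340 to 359 at row 272. Descending on the handle.

apply_moves(moves="-0.001 0 0.02 0 0 0;0 0 0.02 0 0 0;0 0 0.015 0 0 0;0 0 0.006 0 0 0;0 0 0 0 0 0;0 0 0 0 0 0")

```text
clock: 11.35
ee_pos: [0.4671, 0.0841, 0.1442]
tcp_rot: [0.231, 0.973, 0.0, 0.0]
wrist_force: [-0.2, 0.1, 0.6]
gripper_width: 0.0602
```

apply_moves(moves="0 0 0 0 0 0;0 0 0 0 0 0;0 0 0 0 0 0;0 0 0 0 0 0;0 0 0 0 0 0;0 0 0 0 0 0", fingers=255, force=30)

```text
clock: 11.95
ee_pos: [0.4665, 0.0844, 0.144]
tcp_rot: [0.231, 0.973, 0.0, 0.0]
wrist_force: [-1.8, 1.2, 3.9]
gripper_width: 0.0228
```

```bash
cat > gap.py <<'E'
from h import *
import sys
def gap(b):
    c=cam("scene");out=[]
    for r in range(268,276):
        B,G,Rr=[b[r,:,i].astype(int) for i in range(3)]
        g=[x for x in range(320,375) if G[x]>1.35*Rr[x] and G[x]>30]
        wd=[x for x in range(max(g)+3,385) if Rr[x]>1.35*B[x] and Rr[x]>60]
        out.append((max(g),min(wd)))
    m=np.median(out,0);P=plane(c,(m[0]+.5,271.5),.045);Q=plane(c,(m[1]-.5,271.5),.045)
    return m,np.linalg.norm(P-Q)
if __name__=="__main__":
    s=robot.sense();print(s["ee_pos"],s["gripper_width"],s["wrist_force"])
    print(gap(cv2.imread(sys.argv[1]) if len(sys.argv)>1 else eyes.read_camera("scene")))
E
python3 gap.py pics/scene5.png
```

```text
[0.46653278 0.08438872 0.14404886] 0.022814972088992167 [-1.82803528  1.24338428  3.94322221]
(array([338. , 359.5]), np.float64(0.03292869405611982))
```

apply_moves(moves="-0.0016 0.0166 0 0 0 0;-0.0049 0.0159 0 0 0 0;-0.0078 0.0147 0 0 0 0;-0.0106 0.0129 0 0 0 0;-0.0129 0.0106 0 0 0 0;-0.0147 0.0078 0 0 0 0;-0.0159 0.0049 0 0 0 0;-0.0166 0.0016 0 0 0 0")

```text
clock: 12.75
ee_pos: [0.5806, 0.1226, 0.1436]
tcp_rot: [0.231, 0.973, -0.001, -0.001]
wrist_force: [-5.8, -3.2, 6.5]
gripper_width: 0.023
```

```bash
python3 gap.py
```

```text
[0.58062698 0.12259619 0.1435953 ] 0.023000862337228093 [-5.78872129 -3.15868407  6.51399001]
(array([340.5, 359. ]), np.float64(0.028110401124578823))
```

apply_moves(moves="-0.0166 -0.0016 0 0 0 0;-0.0159 -0.0049 0 0 0 0;-0.0147 -0.0078 0 0 0 0;-0.0129 -0.0106 0 0 0 0;-0.0106 -0.0129 0 0 0 0;-0.0078 -0.0147 0 0 0 0;-0.0049 -0.0159 0 0 0 0;-0.0016 -0.0166 0 0 0 0")

```text
clock: 13.6
ee_pos: [0.6184, 0.0089, 0.1434]
tcp_rot: [0.231, 0.973, 0.001, -0.001]
wrist_force: [-4.6, 6.0, 2.6]
gripper_width: 0.0229
```

```bash
python3 gap.py
```

```text
[0.61844715 0.00891142 0.14338951] 0.02286446503545744 [-4.57266574  5.96621238  2.60442053]
(array([343. , 359.5]), np.float64(0.024898554006774865))
```

apply_moves(moves="0.0016 -0.0166 0 0 0 0;0.0049 -0.0159 0 0 0 0;0.0078 -0.0147 0 0 0 0;0.0106 -0.0129 0 0 0 0;0.0129 -0.0106 0 0 0 0;0.0147 -0.0078 0 0 0 0;0.0159 -0.0049 0 0 0 0;0.0166 -0.0016 0 0 0 0")

```text
clock: 14.45
ee_pos: [0.505, -0.0307, 0.1443]
tcp_rot: [0.231, 0.973, -0.001, 0.001]
wrist_force: [2.0, -4.0, 3.4]
gripper_width: 0.0232
```

apply_moves(moves="0.0166 0.0016 0 0 0 0;0.0159 0.0049 0 0 0 0;0.0147 0.0078 0 0 0 0;0.0129 0.0106 0 0 0 0;0.0106 0.0129 0 0 0 0;0.0078 0.0147 0 0 0 0;0.0049 0.0159 0 0 0 0;0.0016 0.0166 0 0 0 0")

```text
clock: 15.25
ee_pos: [0.4647, 0.0851, 0.1438]
tcp_rot: [0.231, 0.973, -0.001, -0.001]
wrist_force: [-6.6, -0.8, 7.6]
gripper_width: 0.0228
```

```bash
python3 gap.py
```

```text
[0.46466201 0.08511461 0.14382202] 0.02281738608234246 [-6.62275711 -0.78912037  7.64687471]
(array([348., 359.]), np.float64(0.016064342022429418))
```

apply_moves(moves="-0.0016 0.0166 0 0 0 0;-0.0049 0.0159 0 0 0 0;-0.0078 0.0147 0 0 0 0;-0.0106 0.0129 0 0 0 0;-0.0129 0.0106 0 0 0 0;-0.0147 0.0078 0 0 0 0;-0.0159 0.0049 0 0 0 0;-0.0166 0.0016 0 0 0 0")

```text
clock: 16.1
ee_pos: [0.5807, 0.1225, 0.1436]
tcp_rot: [0.231, 0.973, -0.001, -0.001]
wrist_force: [-6.4, -3.2, 5.7]
gripper_width: 0.023
```

apply_moves(moves="-0.0166 -0.0016 0 0 0 0;-0.0159 -0.0049 0 0 0 0;-0.0147 -0.0078 0 0 0 0;-0.0129 -0.0106 0 0 0 0;-0.0106 -0.0129 0 0 0 0;-0.0078 -0.0147 0 0 0 0;-0.0049 -0.0159 0 0 0 0;-0.0016 -0.0166 0 0 0 0")

```text
clock: 16.9
ee_pos: [0.6184, 0.0089, 0.1434]
tcp_rot: [0.231, 0.973, 0.001, -0.001]
wrist_force: [-3.6, 6.8, 2.2]
gripper_width: 0.0231
```

```bash
python3 gap.py
```

```text
[0.6184001  0.00894878 0.1433968 ] 0.02306799997910558 [-3.62377214  6.82278481  2.20645973]
(array([353. , 359.5]), np.float64(0.00883593120665131))
```

apply_moves(moves="0.0016 -0.0166 0 0 0 0;0.0049 -0.0159 0 0 0 0;0.0078 -0.0147 0 0 0 0;0.0106 -0.0129 0 0 0 0;0.0129 -0.0106 0 0 0 0;0.0147 -0.0078 0 0 0 0;0.0159 -0.0049 0 0 0 0;0.0166 -0.0016 0 0 0 0")

```text
clock: 17.75
ee_pos: [0.5051, -0.0307, 0.1443]
tcp_rot: [0.231, 0.973, -0.001, 0.001]
wrist_force: [1.2, -4.2, 4.2]
gripper_width: 0.0232
```

```bash
python3 gap.py
```

```text
[ 0.50506467 -0.03071925  0.14429437] 0.02320490449657402 [ 1.20104885 -4.16217389  4.19563161]
(array([356., 359.]), np.float64(0.00321315861125723))
```

apply_moves(moves="0.0166 0.0016 0 0 0 0;0.0159 0.0049 0 0 0 0")

```text
clock: 18.0
ee_pos: [0.4782, -0.0108, 0.1442]
tcp_rot: [0.232, 0.973, -0.002, 0.001]
wrist_force: [-3.9, -7.8, 7.5]
gripper_width: 0.0234
```

apply_moves(moves="0.0147 0.0078 0 0 0 0")

```text
clock: 18.1
ee_pos: [0.4678, 0.003, 0.1441]
tcp_rot: [0.232, 0.973, -0.002, -0.0]
wrist_force: [-4.6, -7.4, 8.8]
gripper_width: 0.0235
```

apply_moves(moves="0.0129 0.0106 0 0 0 0")

```text
clock: 18.2
ee_pos: [0.4604, 0.0186, 0.144]
tcp_rot: [0.232, 0.973, -0.002, -0.001]
wrist_force: [-6.1, -6.4, 8.6]
gripper_width: 0.0231
```

apply_moves(moves="0.0056 0.0062 0 0 0 0")

```text
clock: 18.3
ee_pos: [0.458, 0.0274, 0.144]
tcp_rot: [0.231, 0.973, -0.002, -0.001]
wrist_force: [-10.8, -6.0, 10.6]
gripper_width: 0.0233
```

```bash
python3 - <<'E'
from h import *
s=robot.sense();b=eyes.read_camera("scene");w=eyes.read_camera("wrist")
print(s["wrist_force"]);print(b[271,345:366].tolist())
f=lambda im,x,y,wd,h,k:cv2.resize(im[y:y+h,x:x+wd],None,fx=k,fy=k,interpolation=cv2.INTER_CUBIC)
cv2.imwrite("pics/c6.png",f(b,300,190,90,110,5))
E
```

```text
[-10.78427177  -6.02838723  10.56204447]
[[34, 45, 23], [34, 46, 23], [32, 44, 20], [35, 45, 24], [35, 45, 22], [34, 45, 22], [33, 44, 21], [32, 44, 21], [34, 45, 21], [35, 45, 23], [35, 46, 24], [34, 45, 25], [34, 45, 22], [32, 46, 28], [33, 47, 45], [33, 50, 59], [34, 54, 66], [36, 56, 68], [40, 63, 77], [55, 84, 105], [70, 108, 135]]
```

View pics/c6.png

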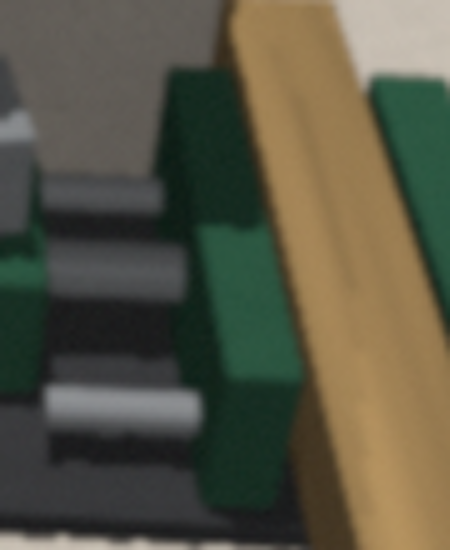

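The jaw now looks to be at or within about a millimetre of the blank: green meets wood at scene column ~358, with no base showing between. The force is still low, so I'm winding on in small steps until the stop is felt.

apply_moves(moves="0.005 0.0067 0 0 0 0")

```text
clock: 18.5
ee_pos: [0.4565, 0.035, 0.1439]
tcp_rot: [0.231, 0.973, -0.002, -0.001]
wrist_force: [-11.1, -5.9, 11.9]
gripper_width: 0.0229
```

apply_moves(moves="0.0042 0.0072 0 0 0 0")

```text
clock: 18.6
ee_pos: [0.4558, 0.0436, 0.1438]
tcp_rot: [0.231, 0.973, -0.002, -0.002]
wrist_force: [-11.4, -4.3, 12.5]
gripper_width: 0.0232
```

apply_moves(moves="0.0036 0.0075 0 0 0 0")

```text
clock: 18.7
ee_pos: [0.4559, 0.0522, 0.1438]
tcp_rot: [0.231, 0.973, -0.001, -0.002]
wrist_force: [-10.1, -3.5, 13.2]
gripper_width: 0.0234
```

apply_moves(moves="0.0028 0.0078 0 0 0 0")

```text
clock: 18.8
ee_pos: [0.4569, 0.0606, 0.1438]
tcp_rot: [0.231, 0.973, -0.001, -0.002]
wrist_force: [-10.8, -2.6, 12.8]
gripper_width: 0.023
```

apply_moves(moves="0.0021 0.0081 0 0 0 0")

```text
clock: 18.9
ee_pos: [0.4587, 0.069, 0.1438]
tcp_rot: [0.231, 0.973, -0.001, -0.002]
wrist_force: [-9.8, -1.1, 11.3]
gripper_width: 0.0233
```

apply_moves(moves="0.0012 0.0083 0 0 0 0")

```text
clock: 19.0
ee_pos: [0.4614, 0.0772, 0.1438]
tcp_rot: [0.231, 0.973, -0.001, -0.002]
wrist_force: [-10.6, 0.1, 11.4]
gripper_width: 0.0232
```

```bash
python3 - <<'E'
from h import *
s=robot.sense();b=eyes.read_camera("scene")
print(s["wrist_force"]);print(b[271,353:366].tolist())
E
```

```text
[-10.60872752   0.14388521  11.4234468 ]
[[34, 45, 23], [35, 47, 25], [33, 45, 22], [35, 47, 24], [35, 47, 25], [33, 45, 23], [33, 46, 29], [32, 47, 46], [34, 51, 60], [35, 54, 67], [43, 64, 79], [56, 86, 106], [73, 112, 139]]
```

apply_moves(moves="0.0004 0.0083 0 0 0 0")

```text
clock: 19.15
ee_pos: [0.4648, 0.0847, 0.1438]
tcp_rot: [0.231, 0.973, -0.001, -0.002]
wrist_force: [-10.7, 0.1, 11.7]
gripper_width: 0.0234
```

apply_moves(moves="-0.0004 0.0083 0 0 0 0")

```text
clock: 19.25
ee_pos: [0.4691, 0.0924, 0.1439]
tcp_rot: [0.231, 0.973, -0.0, -0.002]
wrist_force: [-10.2, 1.6, 10.1]
gripper_width: 0.0231
```

```bash
python3 - <<'E'
from h import *
s=robot.sense();b=eyes.read_camera("scene")
print(s["wrist_force"],s["ee_pos"]);print(b[271,353:366].tolist())
E
```

```text
[-10.21348622   1.63602468  10.0687948 ] [0.46914116 0.0923726  0.14388098]
[[36, 47, 24], [33, 46, 24], [36, 47, 25], [35, 47, 24], [35, 46, 25], [36, 47, 25], [36, 47, 27], [32, 45, 37], [36, 52, 58], [36, 56, 68], [42, 65, 79], [55, 86, 106], [72, 112, 139]]
```

apply_moves(moves="-0.0012 0.0083 0 0 0 0")

```text
clock: 19.4
ee_pos: [0.474, 0.0992, 0.1439]
tcp_rot: [0.231, 0.973, -0.0, -0.002]
wrist_force: [-8.7, 2.9, 10.8]
gripper_width: 0.0231
```

apply_moves(moves="-0.0021 0.0081 0 0 0 0")

```text
clock: 19.5
ee_pos: [0.4799, 0.1059, 0.144]
tcp_rot: [0.231, 0.973, 0.0, -0.001]
wrist_force: [-9.4, 3.5, 9.5]
gripper_width: 0.0226
```

```bash
python3 - <<'E'
from h import *
s=robot.sense();b=eyes.read_camera("scene")
print(s["wrist_force"],s["ee_pos"]);print(b[271,356:366].tolist())
E
```

```text
[-9.37024014  3.5022788   9.52776326] [0.47987672 0.10587615 0.14395009]
[[34, 46, 22], [36, 47, 25], [36, 49, 24], [37, 48, 24], [34, 47, 34], [36, 52, 55], [38, 58, 69], [42, 64, 80], [56, 88, 109], [74, 114, 141]]
```

apply_moves(moves="-0.0028 0.0078 0 0 0 0")

```text
clock: 19.65
ee_pos: [0.4859, 0.1115, 0.1439]
tcp_rot: [0.23, 0.973, 0.0, -0.001]
wrist_force: [-7.9, 3.1, 9.2]
gripper_width: 0.023
```

apply_moves(moves="-0.0036 0.0075 0 0 0 0")

```text
clock: 19.75
ee_pos: [0.493, 0.1169, 0.144]
tcp_rot: [0.23, 0.973, 0.0, -0.001]
wrist_force: [-6.8, 2.0, 8.9]
gripper_width: 0.0232
```

```bash
python3 - <<'E'
from h import *
s=robot.sense();b=eyes.read_camera("scene")
print(s["wrist_force"],s["ee_pos"]);print(b[271,356:366].tolist())
E
```

```text
[-6.77427908  2.04415654  8.94474476] [0.49304947 0.11689209 0.14403326]
[[37, 48, 25], [35, 48, 24], [37, 49, 25], [37, 49, 25], [35, 48, 30], [34, 50, 48], [36, 55, 65], [43, 66, 81], [59, 89, 110], [75, 116, 143]]
```

apply_moves(moves="-0.0042 0.0072 0 0 0 0")

```text
clock: 19.9
ee_pos: [0.5, 0.1213, 0.144]
tcp_rot: [0.23, 0.973, 0.0, -0.001]
wrist_force: [-5.8, 2.0, 7.1]
gripper_width: 0.0231
```

apply_moves(moves="-0.005 0.0067 0 0 0 0")

```text
clock: 20.0
ee_pos: [0.508, 0.1251, 0.144]
tcp_rot: [0.23, 0.973, 0.0, -0.001]
wrist_force: [-4.5, 2.0, 5.9]
gripper_width: 0.0232
```

```bash
python3 - <<'E'
from h import *
s=robot.sense();b=eyes.read_camera("scene")
print(s["wrist_force"],s["ee_pos"]);print(b[271,356:366].tolist())
E
```

```text
[-4.52750055  1.95437355  5.86006439] [0.50801108 0.12510833 0.14401943]
[[36, 49, 25], [36, 49, 25], [37, 49, 25], [37, 51, 27], [36, 48, 27], [35, 48, 38], [32, 49, 53], [41, 62, 76], [58, 90, 111], [77, 117, 145]]
```

apply_moves(moves="-0.0056 0.0062 0 0 0 0")

```text
clock: 20.15
ee_pos: [0.5156, 0.128, 0.144]
tcp_rot: [0.23, 0.973, 0.0, -0.001]
wrist_force: [-3.7, 1.5, 6.1]
gripper_width: 0.0231
```

apply_moves(moves="-0.0062 0.0056 0 0 0 0")

```text
clock: 20.25
ee_pos: [0.5242, 0.1301, 0.144]
tcp_rot: [0.231, 0.973, 0.0, -0.0]
wrist_force: [-3.3, 0.1, 5.8]
gripper_width: 0.0233
```

```bash
python3 - <<'E'
from h import *
s=robot.sense();b=eyes.read_camera("scene")
print(s["wrist_force"],s["ee_pos"]);print(b[271,356:366].tolist())
E
```

```text
[-3.25926724  0.06223906  5.75155638] [0.52418983 0.13013539 0.14399959]
[[36, 49, 25], [38, 50, 25], [38, 50, 25], [36, 49, 24], [37, 49, 26], [34, 48, 33], [33, 49, 50], [34, 52, 61], [37, 56, 69], [41, 61, 76]]
```

apply_moves(moves="-0.0067 0.005 0 0 0 0")

```text
clock: 20.4
ee_pos: [0.5321, 0.1314, 0.144]
tcp_rot: [0.231, 0.973, 0.0, -0.0]
wrist_force: [-4.8, 0.1, 6.1]
gripper_width: 0.023
```

apply_moves(moves="-0.0072 0.0042 0 0 0 0")

```text
clock: 20.5
ee_pos: [0.5408, 0.1319, 0.1439]
tcp_rot: [0.231, 0.973, -0.0, -0.0]
wrist_force: [-3.5, 0.5, 5.6]
gripper_width: 0.0228
```

```bash
python3 - <<'E'
from h import *
s=robot.sense();b=eyes.read_camera("scene")
print(s["wrist_force"],s["ee_pos"]);print(b[271,356:366].tolist())
E
```

```text
[-3.54552868  0.52752399  5.59445804] [0.54080021 0.13186118 0.14392517]
[[39, 50, 26], [38, 50, 26], [39, 50, 26], [38, 51, 26], [38, 51, 26], [38, 51, 32], [33, 48, 44], [34, 50, 57], [36, 56, 69], [40, 63, 77]]
```

apply_moves(moves="-0.0075 0.0036 0 0 0 0")

```text
clock: 20.65
ee_pos: [0.5487, 0.1316, 0.1439]
tcp_rot: [0.231, 0.973, -0.0, -0.0]
wrist_force: [-3.6, -0.7, 5.7]
gripper_width: 0.0228
```

apply_moves(moves="-0.0078 0.0028 0 0 0 0")

```text
clock: 20.75
ee_pos: [0.5572, 0.1304, 0.1439]
tcp_rot: [0.231, 0.973, -0.0, -0.0]
wrist_force: [-4.5, -2.0, 6.3]
gripper_width: 0.023
```

```bash
python3 - <<'E'
from h import *
s=robot.sense();b=eyes.read_camera("scene")
print(s["wrist_force"],s["ee_pos"]);print(b[271,356:366].tolist())
E
```

```text
[-4.45857107 -1.98406888  6.34311072] [0.55721413 0.13042605 0.14385901]
[[39, 51, 28], [40, 52, 29], [40, 51, 28], [40, 52, 27], [38, 52, 27], [37, 50, 28], [37, 50, 40], [35, 51, 55], [35, 56, 69], [40, 63, 78]]
```

apply_moves(moves="-0.0081 0.0021 0 0 0 0")

```text
clock: 20.9
ee_pos: [0.5649, 0.1286, 0.1438]
tcp_rot: [0.231, 0.973, -0.0, -0.001]
wrist_force: [-5.1, -0.8, 5.5]
gripper_width: 0.0234
```

apply_moves(moves="-0.0083 0.0012 0 0 0 0")

```text
clock: 21.0
ee_pos: [0.5731, 0.1259, 0.1437]
tcp_rot: [0.231, 0.973, -0.0, -0.0]
wrist_force: [-5.0, -0.8, 5.0]
gripper_width: 0.0226
```

```bash
python3 - <<'E'
from h import *
s=robot.sense();b=eyes.read_camera("scene")
print(s["wrist_force"],s["ee_pos"]);print(b[271,356:366].tolist())
E
```

```text
[-5.02170894 -0.84927256  5.04889527] [0.57309124 0.1258578  0.14373061]
[[40, 52, 28], [38, 51, 26], [39, 51, 26], [38, 51, 25], [38, 52, 27], [40, 53, 29], [39, 52, 38], [33, 51, 52], [37, 58, 69], [42, 64, 79]]
```

apply_moves(moves="-0.0083 0.0004 0 0 0 0")

```text
clock: 21.15
ee_pos: [0.5791, 0.1234, 0.1436]
tcp_rot: [0.23, 0.973, 0.0, -0.002]
wrist_force: [-15.0, 7.4, 10.4]
gripper_width: 0.0229
```

apply_moves(moves="-0.0083 -0.0004 0 0 0 0")

```text
clock: 21.25
ee_pos: [0.585, 0.1203, 0.1434]
tcp_rot: [0.23, 0.973, 0.001, -0.004]
wrist_force: [-20.8, 14.0, 12.2]
gripper_width: 0.0229
```

```bash
python3 - <<'E'
from h import *
s=robot.sense();b=eyes.read_camera("scene")
print(s["wrist_force"],s["ee_pos"]);print(b[271,356:366].tolist())
E
```

```text
[-20.7829386   13.95505084  12.17447205] [0.58500727 0.1202929  0.14340635]
[[40, 52, 27], [39, 51, 25], [39, 52, 27], [39, 51, 27], [38, 51, 25], [39, 52, 29], [38, 52, 36], [37, 54, 54], [38, 58, 70], [41, 65, 78]]
```

apply_moves(moves="-0.006 -0.0006 0 0 0 0;0 0 0 0 0 0")

```text
clock: 21.5
ee_pos: [0.5898, 0.1176, 0.1433]
tcp_rot: [0.23, 0.973, 0.001, -0.004]
wrist_force: [-17.4, 12.5, 12.6]
gripper_width: 0.023
```

```bash
python3 - <<'E'
from h import *
s=robot.sense();b=eyes.read_camera("scene")
print(s["wrist_force"],s["ee_pos"],s["wrist_torque"]);print(b[271,356:366].tolist())
E
```

```text
[-17.41103808  12.52279072  12.56337063] [0.58975889 0.11756906 0.14327057] [2.1619365  3.66320978 0.04643179]
[[39, 52, 26], [38, 51, 27], [41, 53, 28], [38, 52, 26], [39, 52, 25], [41, 53, 29], [39, 51, 35], [36, 52, 53], [37, 56, 69], [43, 66, 80]]
```

The resistance levelled off at about 21 N, 1.8 N m at the shaft and far above the 0.12 N m drag. The handle now slips in the pads and the jaw's image no longer changes, so the stop is reached. Release, rise and check.

apply_moves(moves="0.003 0 0 0 0 0;0 0 0 0 0 0;0 0 0 0 0 0;0 0 0 0 0 0;0 0 0 0 0 0;0 0 0 0 0 0", fingers=75)

```text
clock: 22.15
ee_pos: [0.5905, 0.1159, 0.1438]
tcp_rot: [0.231, 0.973, -0.0, 0.0]
wrist_force: [0.2, 0.8, 0.5]
gripper_width: 0.0608
```

apply_moves(moves="0 0 -0.01 0 0 0;0 0 -0.02 0 0 0;0 0 -0.03 0 0 0;0 0 -0.03 0 0 0;0 0 -0.03 0 0 0;0.04 -0.02 -0.01 0 0 0;0.04 -0.02 0 0 0 0;0 0 0 0 0 0")

```text
clock: 22.95
ee_pos: [0.4959, 0.1158, 0.2752]
tcp_rot: [0.231, 0.973, -0.0, -0.001]
wrist_force: [-1.0, -0.1, -0.0]
gripper_width: 0.0608
```

apply_moves(moves="0.04 -0.02 0 0 0 0;0.02 -0.01 0 0 0 0;0 0 0 0 0 0;0 0 0 0 0 0")

```text
clock: 23.35
ee_pos: [0.4343, 0.1165, 0.2748]
tcp_rot: [0.231, 0.973, 0.0, 0.001]
wrist_force: [0.9, -0.1, 0.8]
gripper_width: 0.06
```

```bash
python3 - <<'E'
from h import *
s=robot.sense();b=eyes.read_camera("scene");w=eyes.read_camera("wrist")
print(s["wrist_force"],s["ee_pos"]);print(b[271,356:366].tolist())
f=lambda im,x,y,wd,h,k:cv2.resize(im[y:y+h,x:x+wd],None,fx=k,fy=k,interpolation=cv2.INTER_CUBIC)
cv2.imwrite("pics/c7.png",np.hstack([f(b,255,180,130,130,3.2),cv2.resize(w,(0,0),fx=416/384,fy=416/384)[:,130:500]]))
E
```

```text
[ 0.90016866 -0.05981843  0.79240538] [0.43434553 0.11654771 0.27478094]
[[36, 45, 24], [33, 44, 22], [33, 43, 22], [34, 44, 23], [33, 44, 23], [33, 44, 22], [33, 46, 34], [37, 56, 62], [51, 81, 100], [71, 109, 133]]
```

View pics/c7.png

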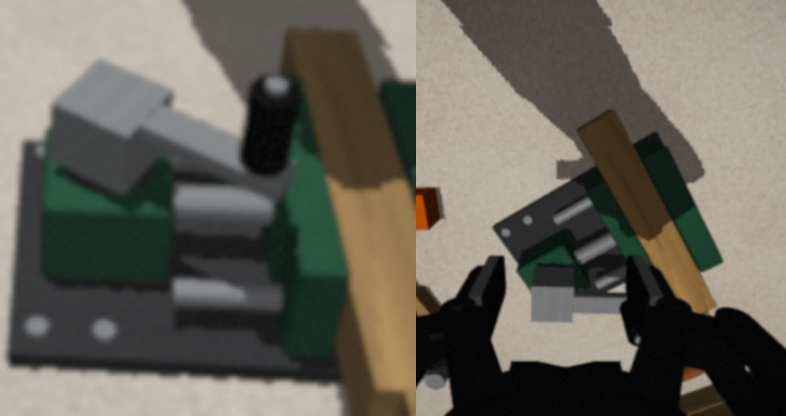

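The scene half shows the crank seated on the gearbox and the jaw's front corner, crop (345,265), against the blank with no gap. The wrist half shows no base visible between the jaw and the bar. The gripper is clear of everything, so I'm handing in.

```bash
python3 -c "
from plant import robot
print(robot.finish_job())"
```

```text
the job is handed in; nothing more can be done
None
```

I fitted the big grey square-hub crank fully down over the shaft. I then wound it clockwise by its handle for about 2¼ turns, until the sliding jaw closed on the leg blank. The job was handed in at about 23 s of the 72 s allowed, with the crank left on the shaft and the gripper open and clear.

**Last checks**
- **Jaw stop:** resistance at the handle jumped from about 5 N to a steady 20–25 N, roughly 2 N m at the shaft against its 0.12 N m normal drag. After that the jaw's edge stopped moving in the picture.
- **Final picture:** the crank sits right down on the gearbox, and no gap shows between the jaw and the blank.
- **After release:** the wrist force was about zero.

**Checks that disagreed**
- **Shaft tip height:** the first camera estimate was about 8 mm lower than where the hub actually stopped. Because of that I pressed on after it was seated, and the wrist force reached about 100 N (limit 120 N).
- **Jaw gap:** the image estimate of 33 mm was a little low; the turns used suggest about 35 mm.

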